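# Reload the craft caddy: tape rolls on the roller, tray on top, crayons in

## Task

Take the roller out of the tape caddy, thread it through the rolls of craft tape standing in the two racks, and lift them all off together, hanging on the roller. Lay the loaded roller back in the caddy's two slots, the same way round as before, with every roll between the cheeks, then lower the crayon tray onto the caddy, without banging it down, so that its four corner lugs drop fully home into the sockets, and see that the loose chunky crayons end up in it. Leave the other things on the table where they are.

Things in the scene. Friction and masses are not known exactly. Their poses are not given: they have to be found in the camera images.
- caddy: Plywood tape caddy, fixed, 144 mm along x, 120 along y, 86 high, open above and at the y sides. Origin: centre of its underside; x along the roller, z up. An upright cheek 12 mm thick closes each x end (inner faces at x = +-60 mm), each with an open-topped slot at y = 0, 14 mm wide. In the tops of the corner posts (x +-59.5, y +-47.5 mm) are square sockets 17 mm wide, 16 deep.
- caddy_slot0 (a point): Middle of the slot floor in the caddy's -x cheek, on the side of the roller's grip: 55 mm above the table; the slot's mouth is the cheek top at 86 mm.
- caddy_slot1 (a point): The same in the +x cheek, where the roller's tip end lies.
- roller: Skewer-like roller, 90 g, 234 mm long, starts lying in the caddy's slots, axis level and 60 mm above the table, tip to the caddy's +x, grip outside the -x cheek. Origin: on its axis where it is held; x to the tip, z up. Wooden grip x -44 to +16 mm, 14 wide (y), 18 high; then a 10 mm bar to the rounded tip at +190. Home: origin at (-98, 0, 60) mm in the caddy's frame, end play 10 mm each way.
- roller_stop (a point): Stop disc on the roller's bar, 44 mm diameter, from x = +48 to +52 mm; this point is the centre of its tip-side face. It keeps rolls off the grip and goes inside the -x cheek.
- rack_a: Wooden tape rack, fixed, 53 mm along x, 64 along y, 32 high. Origin: centre of its underside, z up. Holds up to two rolls on edge, bores along its x, centred at x = -13 and +13 mm, y = 0, 48 mm above the table. They stand on its 20 mm base between 12 mm high dividers, so they only lift out upward. Thread from its -x side.
- rack_b: The second tape rack, same as rack_a.
- roll_a1: Roll of paper craft tape, rigid, 40 g: 56 mm outside, bore 30 mm, 15 mm wide. Origin: centre of the bore; x along the bore. Starts on edge in rack_a at the rack's x = -13 mm. Absent (None) in some starts. Hung on the level roller its centre is 10 mm below the roller's axis, its lowest point 38 mm below.
- roll_a2: Roll of paper craft tape, rigid, 40 g: 56 mm outside, bore 30 mm, 15 mm wide. Origin: centre of the bore; x along the bore. Starts on edge in rack_a at the rack's x = +13 mm. Absent (None) in some starts. Hung on the level roller its centre is 10 mm below the roller's axis, its lowest point 38 mm below.
- roll_b1: Roll of paper craft tape, rigid, 40 g: 56 mm outside, bore 30 mm, 15 mm wide. Origin: centre of the bore; x along the bore. Starts on edge in rack_b at the rack's x = -13 mm. Absent (None) in some starts. Hung on the level roller its centre is 10 mm below the roller's axis, its lowest point 38 mm below.
- roll_b2: Roll of paper craft tape, rigid, 40 g: 56 mm outside, bore 30 mm, 15 mm wide. Origin: centre of the bore; x along the bore. Starts on edge in rack_b at the rack's x = +13 mm. Absent (None) in some starts. Hung on the level roller its centre is 10 mm below the roller's axis, its lowest point 38 mm below.
- tray: Empty wooden crayon tray, 320 g, loose, 144 mm along x, 120 along y, rim 27 mm above its underside. Origin: centre of the underside; z up. Four round lugs, 12 mm diameter, rounded feet, stick 12 mm down at x +-59.5, y +-47.5 mm; it stands on them, underside 12 mm above the table. Seated: origin at (0, 0, 86) mm in the caddy's frame; a half turn fits as well.
- tray_bar (a point): Middle of the tray's carry bar, the place to grip: level bar along the tray's x, 12 mm wide across y, 12 mm high, 139 mm long, on a post at each end, centre line 60 mm above the tray's underside.
- crayon0: Chunky wax crayon block, terracotta brown, upright squat cylinder 32 mm across, 30 mm high, 30 g, loose on the table. Origin: centre of its underside, z up. It belongs in the tray, on either side of the carry bar. Absent (None) in some starts.
- crayon1: Chunky wax crayon block, terracotta brown, upright squat cylinder 32 mm across, 30 mm high, 30 g, loose on the table. Origin: centre of its underside, z up. It belongs in the tray, on either side of the carry bar. Absent (None) in some starts.
- crayon2: Chunky wax crayon block, terracotta brown, upright squat cylinder 32 mm across, 30 mm high, 30 g, loose on the table. Origin: centre of its underside, z up. It belongs in the tray, on either side of the carry bar. Absent (None) in some starts.
- coaster: Round black silicone coaster, 90 mm across, 7 mm thick. Leave it.
- tumbler: Glass tumbler upside down, 72 mm across, 105 mm high. Leave it.
- counter: Red round tally counter, 48 mm across, 30 mm high. Leave it.
- clipboard: Small clipboard lying flat, 230 by 165 mm, chrome clip. Leave it.

How it is judged:
By the outcome, as a careful person would: the job done as asked, in the order asked, and still so for the second after the job is handed in, with the robot touching nothing.
Of roll_a1, roll_a2, roll_b1, roll_b2 only 2 to 4 are there at a start; the rules pass over those that are not, and their reading is None.
Of crayon0, crayon1, crayon2 only 2 to 3 are there at a start; the rules pass over those that are not, and their reading is None.
At some moment in a run one of tray, crayon0, crayon1 may be knocked a few centimetres aside while the robot is not near it.
It also fails if it takes over 205 s, if anything falls off the work surface, if the arm or the gripper's body presses on something with over 40 N, if the wrist force passes 120 N, or if a joint passes its speed limit or range.

## Robot

A 7-joint arm with a two-finger parallel gripper is mounted at the origin on the work surface. World frame = base frame: x ahead of the robot, y to its left, z up, the work surface at z = 0. Lengths are in m, angles in rad, forces in N, time in s.
With the tool pointing down it reaches from about 0.375 to 0.925 m from the base axis. Payload 3.1 kg.
Tool frame: the origin (TCP) lies between the finger pads; the fingertips stand 19 mm ahead of it and the grasp point (between the pads) is the TCP; z points along the fingers, y is the direction in which the jaws open and shut (so a half turn about z gives the same grasp; the last joint's range is limited). The gripper opens to 85 mm and grips with 20 to 120 N. Pads are 22 mm wide; open, the fingers measure 114 mm over their backs; the gripper's body (76 mm by 85 mm) begins 54 mm behind the grasp point. The pads swing forward as they close: fully open they stand 13 mm farther back than shut.
Start: joints at [-1.239, 0.383, 0.044, 1.598, -0.018, 1.161, -0.05], TCP at [0.271, 0.591, 0.25] pointing down, gripper open.
Joint ranges: [-2.61, 2.61], [-0.41, 2.15], [-1.48, 1.57], [0, 2.5], [-1.57, 4.71], [0.05, 1.97], [-2.85, 2.85]. Speed limits (rad/s): [2.79, 2.79, 3.14, 3.14, 3.14, 3.14, 3.14].

## Interface

Orientations are given as a unit quaternion [x, y, z, w].
In Python, from bench import move_ptp, movel, move_j, move_gripper, pause, inverse_kinematics, read_camera, camera_params, MotionError, sign_off, look_for, tip_of, read_time_s, read_qpos, read_joint_vel, read_effort, read_eef_pos, read_tcp_rot, read_ft_force, read_ft_torque, read_finger_gap gives the robot as it stands. Calls block until the motion is done:
- move_ptp(position, orientation): joint-space move of the TCP to a pose.
- movel(position, orientation=None, speed=0.15): straight line of the TCP; orientation=None keeps the orientation; speed is the mean speed in m/s.
- move_j(angles): joint-space move.
- move_gripper(opening, effort=None): finger opening in m; effort is the grip in N (None keeps the last); returns when the fingers have stopped.
- pause(seconds).
- inverse_kinematics(position, orientation): joint angles nearest the present ones, or None.
- read_camera(name): name is "scene" or "top" or "wrist"; returns the picture (400x640x3 uint8, red, green, blue); there is no depth.
- camera_params(name): a dict with "K" (3x3 intrinsics, pixels), "dist_coeffs" ([k1, k2, p1, p2, k3] as OpenCV has them; the pictures are not rectified), "camera_from_world" (4x4, takes a point from world to camera coordinates). Camera axes: x right, y down, z forward; pixel columns grow to the right and rows downward; lengths in m; the calibration is good to about 2 mm. A picture is of the moment at which its call begins: read the wrist's pose just before it. camera_params takes no time and is no camera call; for the wrist camera it gives the pose at the moment of the call.
A pose or a line that the arm cannot do raises MotionError and nothing moves.
- sign_off(): hands the job in, once; it reports no verdict.
Trained networks look in the newest picture that a camera, given by its name, has taken for a name from the list of things; names that differ only in an ending like _2 or _b are one class to them, and where a whole thing is asked for, a point or a joint stands for the part that bears it (a point fixed in the world has none). Each returns a list of dicts, best first, with "confidence" (0 to 1); they miss things now and then, are a little off and sometimes report something else, mostly with a low value. They report only what shows in the picture. A call takes as long as a camera call.
- look_for(camera, name): "at" ([column, row] in pixels, amid what is visible of it).
- tip_of(camera, name): "at" ([column, row] in pixels: a listed point, or the origin of a listed thing).
Readings, each from a call of its own:
- read_time_s(): time.
- read_qpos(): joint angles.
- read_joint_vel(): joint speeds.
- read_effort(): joint torques, N m.
- read_eef_pos(): TCP position.
- read_tcp_rot(): TCP orientation.
- read_ft_force(): force on the tool from outside, world axes, zero at the start.
- read_ft_torque(): the same for the moment, N m.
- read_finger_gap(): finger opening in m.
Only numpy, scipy, OpenCV 4.12 (cv2) and the standard library are available. Lean on these libraries where they do the work, as an engineer would, in place of code of your own. Each camera call takes 0.05 s, during which the arm holds its last target. There are 200 camera calls.

## Working session

There is one attempt and no reset: what is moved stays moved. The work goes in short steps, each a Python script; the robot and the scene stay as the last script left them, time stands still between calls to the robot, and variables do not carry over. Pictures are saved under pics/ and viewed, about 12 in all and at most 16, crops included, and the job is handed in when it is done.

```bash
ls; mkdir -p pics
python3 - <<'E'
from bench import *
import cv2,numpy as np
for c in ["scene","top"]:
    im=read_camera(c); cv2.imwrite(f"pics/{c}0.png",im[:,:,::-1])
    p=camera_params(c); print(c,np.round(p["K"],1).tolist(),np.round(p["dist_coeffs"],3)); print(np.round(np.linalg.inv(p["camera_from_world"]),3).tolist())
    for n in ["caddy","caddy_slot0","caddy_slot1","roller","roller_stop","rack_a","roll_a1","tray","tray_bar","crayon0"]:
        print(n,[(np.round(d["at"]).tolist(),round(d["confidence"],2)) for d in tip_of(c,n)][:6])
print(read_time_s(),read_tcp_rot())
E
```

```text
pics
scene [[396.0, 0.0, 320.3], [0.0, 396.0, 199.0], [0.0, 0.0, 1.0]] [0.033 0.    0.    0.    0.   ]
[[-0.826, 0.414, -0.381, 0.937], [0.563, 0.627, -0.539, 0.621], [0.016, -0.66, -0.751, 0.889], [0.0, 0.0, 0.0, 1.0]]
caddy [([286.0, 146.0], 0.9), ([390.0, 222.0], 0.24)]
caddy_slot0 [([290.0, 145.0], 0.9), ([272.0, 121.0], 0.57)]
caddy_slot1 [([290.0, 145.0], 0.9), ([272.0, 121.0], 0.57)]
roller [([274.0, 112.0], 0.72)]
roller_stop [([277.0, 120.0], 0.5)]
rack_a [([394.0, 289.0], 0.73), ([354.0, 316.0], 0.53), ([401.0, 283.0], 0.45), ([470.0, 321.0], 0.26)]
roll_a1 [([401.0, 282.0], 0.64), ([272.0, 111.0], 0.16)]
tray [([264.0, 194.0], 0.95), ([466.0, 320.0], 0.22)]
tray_bar [([264.0, 182.0], 0.86), ([401.0, 281.0], 0.52), ([283.0, 145.0], 0.47)]
crayon0 [([284.0, 260.0], 0.44)]
top [[373.2, 0.0, 320.7], [0.0, 373.2, 196.4], [0.0, 0.0, 1.0]] [-0.034  0.     0.     0.     0.   ]
[[-0.016, -0.997, 0.07, 0.459], [-1.0, 0.016, 0.003, 0.045], [-0.004, -0.07, -0.998, 1.269], [0.0, 0.0, 0.0, 1.0]]
caddy [([421.0, 227.0], 0.91)]
caddy_slot0 [([405.0, 223.0], 0.94), ([444.0, 224.0], 0.6), ([196.0, 240.0], 0.25)]
caddy_slot1 [([405.0, 223.0], 0.94), ([444.0, 224.0], 0.6), ([196.0, 240.0], 0.25)]
roller [([454.0, 225.0], 0.73)]
roller_stop [([443.0, 224.0], 0.8), ([370.0, 170.0], 0.59), ([237.0, 207.0], 0.21)]
rack_a [([238.0, 177.0], 0.66), ([239.0, 210.0], 0.62)]
roll_a1 [([241.0, 207.0], 0.6), ([232.0, 209.0], 0.55), ([229.0, 173.0], 0.43)]
tray [([455.0, 224.0], 0.7), ([369.0, 171.0], 0.55), ([241.0, 176.0], 0.54)]
tray_bar [([370.0, 170.0], 0.89)]
crayon0 [([301.0, 158.0], 0.45), ([352.0, 224.0], 0.38), ([232.0, 169.0], 0.38)]
1.1 [ 2.13243363e-01  9.76999113e-01 -2.50418269e-05 -1.60589273e-05]
```

Run:
```python
import cv2
a=cv2.imread("pics/top0.png")[90:300,160:500]; cv2.imwrite("pics/v1.png",cv2.resize(a,None,fx=2.35,fy=2.35,interpolation=cv2.INTER_CUBIC))
```

```text
(no output)
```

View pics/scene0.png

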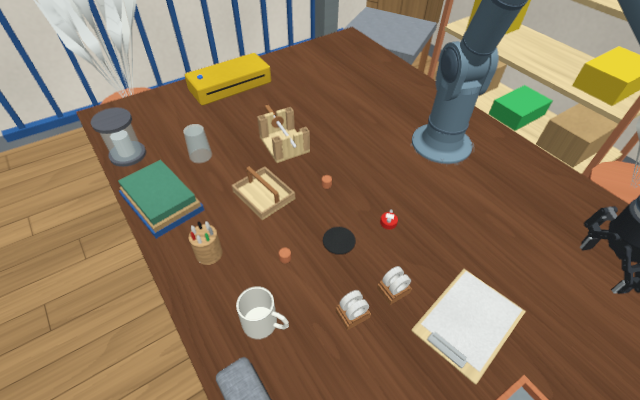

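View pics/v1.png

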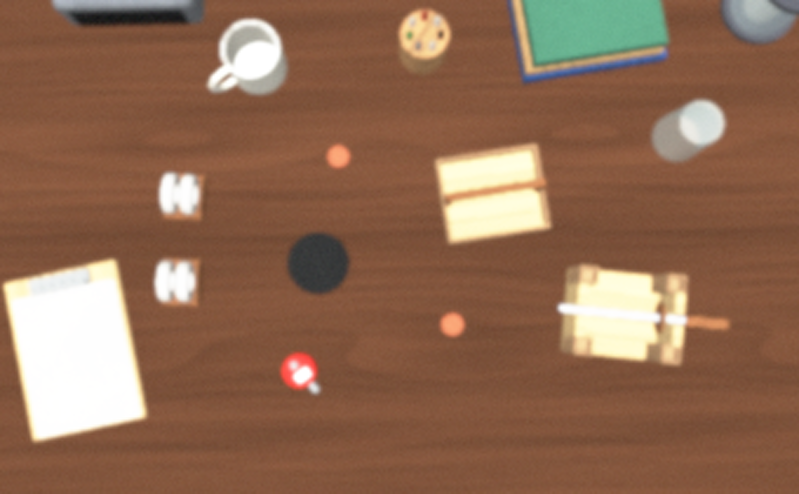

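```bash
cat > h.py <<'E'
from bench import *
import cv2,numpy as np
from scipy.spatial.transform import Rotation as R
def unproj(p,px,z):
    px=np.array(px,float).reshape(-1,1,2)
    n=cv2.undistortPoints(px,np.array(p["K"]),np.array(p["dist_coeffs"]))[:,0]
    T=np.linalg.inv(np.array(p["camera_from_world"])); d=np.c_[n,np.ones(len(n))]@T[:3,:3].T; o=T[:3,3]
    s=(np.broadcast_to(z,len(n))-o[2])/d[:,2]
    return o+d*s[:,None]
def proj(p,X):
    M=np.array(p["camera_from_world"]); r,_=cv2.Rodrigues(M[:3,:3])
    return cv2.projectPoints(np.array(X,float).reshape(-1,1,3),r,M[:3,3],np.array(p["K"]),np.array(p["dist_coeffs"]))[0][:,0]
def down(yaw,tilt=0):
    "tool down, tool x at heading yaw; tilt>0 raises the +x side"
    return (R.from_euler('z',yaw)*R.from_euler('y',-tilt)*R.from_euler('x',np.pi)).as_quat()
def shot(c,name=None):
    p=camera_params(c); im=read_camera(c)
    if name: cv2.imwrite(f"pics/{name}.png",im[:,:,::-1])
    return p,im
E
python3 - <<'E'
from h import *
p=camera_params("top")
def v(l): return np.array(l)/2.35+[160,90]
for n,l,z in [("caddytop",[(566,351),(574,265),(688,275),(681,364)],.086),("roller tip,stop,grip end",[(560,309),(660,317),(728,323)],.06),
 ("racks",[(201,176),(202,218),(197,260),(197,304)],.01),("rollstop",[(182,195),(178,282)],.076),("tray",[(437,160),(537,146),(549,227),(450,241)],.039),
 ("bar",[(447,199),(544,183)],.072),("crayons",[(338,156),(452,324)],.03),("coaster,counter,tumbler",[(318,263),(300,371),(677,135)],.0),("clipb",[(5,285),(115,262),(145,415),(33,440)],0)]:
    print(n,np.round(unproj(p,v(l),z)[:,:2],3).tolist())
w=camera_params("wrist"); T=np.linalg.inv(w["camera_from_world"]); Rt=R.from_quat(read_tcp_rot()).as_matrix()
print(w["K"],w["dist_coeffs"],np.round(Rt.T@(T[:3,3]-read_eef_pos()),3),np.round(Rt.T@T[:3,:3],3))
for pos,yaw in [((.42,-.25,.35),np.pi/2),((.42,-.25,.35),-np.pi/2),((.42,.2,.3),np.pi/2),((.42,.2,.3),-np.pi/2)]:
    q=inverse_kinematics(pos,down(yaw)); print(yaw,None if q is None else np.round(q,2))
E
```

```text
caddytop [[0.402, -0.203], [0.518, -0.217], [0.502, -0.371], [0.382, -0.357]]
roller tip,stop,grip end [[0.459, -0.202], [0.446, -0.339], [0.436, -0.434]]
racks [[0.659, 0.303], [0.598, 0.302], [0.537, 0.309], [0.474, 0.309]]
rollstop [[0.623, 0.316], [0.504, 0.321]]
tray [[0.672, -0.038], [0.69, -0.18], [0.574, -0.194], [0.557, -0.054]]
bar [[0.612, -0.048], [0.632, -0.182]]
crayons [[0.682, 0.103], [0.44, -0.055]]
coaster,counter,tumbler [[0.531, 0.135], [0.376, 0.163], [0.711, -0.394]]
clipb [[0.506, 0.593], [0.537, 0.431], [0.316, 0.387], [0.282, 0.549]]
[[329.97786734   0.         321.52908075]
 [  0.         329.97786734 202.80953414]
 [  0.           0.           1.        ]] [-0.00699794  0.          0.          0.          0.        ] [ 0.079 -0.001 -0.124] [[-0.    -0.951 -0.309]
 [ 1.    -0.     0.001]
 [-0.001 -0.309  0.951]]
1.5707963267948966 [-1.06 -0.38  1.28  1.89  0.37  1.38  0.12]
-1.5707963267948966 [ 0.41 -0.    0.04  1.85  0.    1.3  -2.69]
1.5707963267948966 [-0.97 -0.04  0.43  1.98  0.02  1.19 -0.55]
-1.5707963267948966 [-0.67 -0.02  0.13  1.97  0.    1.19  2.61]
```

```bash
cat > look1.py <<'E'
from h import *
d=np.deg2rad
def look(name,pos,yaw,names):
    move_ptp(pos,down(yaw)); pause(.15); p,im=shot("wrist",name); np.savez(f"pics/{name}.npz",**{k:np.array(v) for k,v in p.items()})
    for n,z in names:
        r=[x for x in tip_of("wrist",n) if x["confidence"]>.2][:5]
        for x in r: print(name,n,np.round(x["at"]),round(x["confidence"],2),np.round(unproj(p,x["at"],z)[0],4))
if __name__=="__main__":
    look("rk",(.56,.28,.28),d(90),[("rack_a",0),("roll_a1",.048)])
    look("tr",(.63,-.15,.28),d(98.5),[("tray",.012),("tray_bar",.072)])
    look("cd",(.446,-.335,.28),d(84.5),[("caddy",0),("caddy_slot0",.055),("caddy_slot1",.055),("roller",.06),("roller_stop",.06)])
    print(read_time_s())
    cv2.imwrite("pics/v2.png",cv2.resize(cv2.imread("pics/cd.png"),None,fx=1.25,fy=1.25))
    a=np.vstack([cv2.imread("pics/rk.png")[:300],cv2.imread("pics/tr.png")[:300]]); cv2.imwrite("pics/v3.png",a)
E
python3 look1.py
```

```text
rk rack_a [380. 125.] 0.79 [0.6289 0.3277 0.    ]
rk rack_a [278. 120.] 0.64 [0.5063 0.3329 0.    ]
rk roll_a1 [269. 138.] 0.92 [0.5026 0.3173 0.048 ]
rk roll_a1 [271. 113.] 0.7 [0.5053 0.3434 0.048 ]
rk roll_a1 [188. 250.] 0.21 [0.4001 0.186  0.048 ]
tr tray [320. 137.] 0.88 [ 0.6243 -0.1155  0.012 ]
tr tray [174. 245.] 0.36 [ 0.4561 -0.2821  0.012 ]
tr tray_bar [322. 145.] 0.9 [ 0.6261 -0.1164  0.072 ]
tr tray_bar [161. 216.] 0.56 [ 0.4671 -0.2174  0.072 ]
cd caddy_slot0 [316. 196.] 0.86 [ 0.44   -0.3597  0.055 ]
cd caddy_slot0 [322.  65.] 0.67 [ 0.459  -0.2264  0.055 ]
cd caddy_slot1 [316. 196.] 0.86 [ 0.44   -0.3597  0.055 ]
cd caddy_slot1 [322.  65.] 0.67 [ 0.459  -0.2264  0.055 ]
cd roller [319. 219.] 0.96 [ 0.4411 -0.3848  0.06  ]
cd roller_stop [314. 177.] 0.82 [ 0.4407 -0.3363  0.06  ]
6.3333
```

View pics/v2.png

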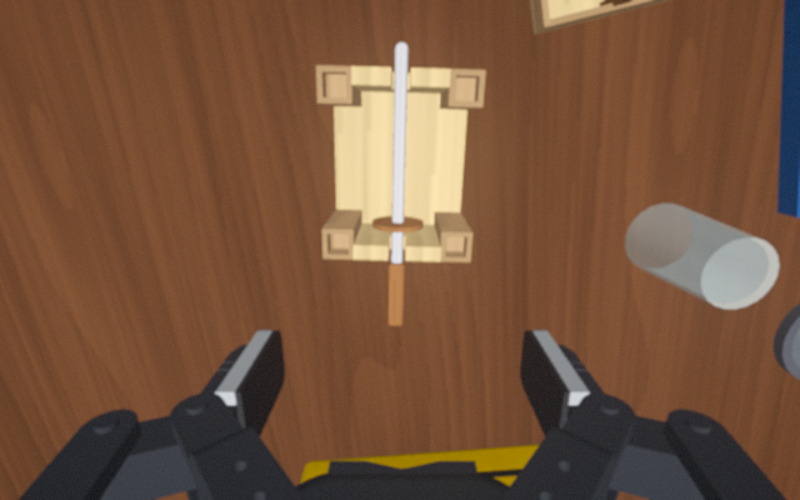

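View pics/v3.png

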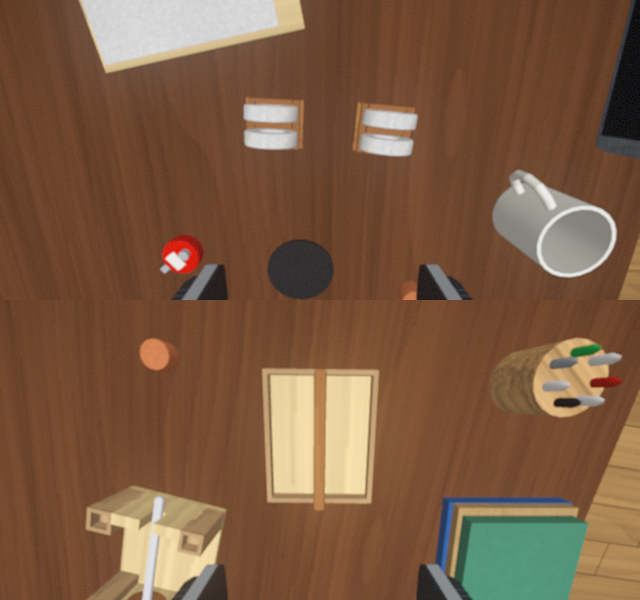

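```bash
cat > fit.py <<'E'
from h import *
from scipy.optimize import least_squares
def fit(p,px,model,x0):
    "pose (x,y,yaw) on the table from pixels of model points"
    px=np.array(px,float); m=np.array(model,float)
    def W(s): return np.c_[m[:,:2]@np.array([[np.cos(s[2]),np.sin(s[2])],[-np.sin(s[2]),np.cos(s[2])]])+s[:2],m[:,2]]
    r=least_squares(lambda s:(proj(p,W(s))-px).ravel()*[1],x0,x_scale=[.1,.1,1])
    return r.x,np.abs(r.fun).reshape(-1,2).max(1)
E
python3 - <<'E'
from fit import *
p=np.load("pics/cd.npz")
a=np.array([(316,66),(486,69),(471,262),(323,262),(336,86),(466,88),(454,242),(340,239)])/1.25
s=[(1,1),(1,-1),(-1,-1),(-1,1)]
m=[(.072*i,.06*j,.086) for i,j in s]+[(.0595*i,.0475*j,.086) for i,j in s]
x,e=fit(p,a,m,[.45,-.29,1.48]); print("caddy",x,np.rad2deg(x[2]),e.round(1))
# roller
u=unproj(p,np.array([(401,45),(398,262),(396,324)])/1.25,[.06,.065,.069]); dd=u[0]-u[2]; print(u,np.rad2deg(np.arctan2(dd[1],dd[0])),np.linalg.norm(dd))
p=np.load("pics/tr.npz")
x,e=fit(p,[(262,70),(378,70),(372,203),(265,203)],[(.072*i,.06*j,.039) for i,j in s],[.62,-.12,1.7]);print("tray",x,np.rad2deg(x[2]),e.round(1))
im=cv2.imread("pics/rk.png")[85:165,235:430]; cv2.imwrite("pics/v4.png",cv2.resize(im,None,fx=4,fy=4,interpolation=cv2.INTER_CUBIC))
E
```

```text
caddy [ 0.45020452 -0.29090286  1.45955138] 83.62613421257447 [0.6 0.5 0.9 3.1 1.4 0.5 3.2 3.7]
[[ 0.45991293 -0.20119157  0.06      ]
 [ 0.44164866 -0.3718678   0.065     ]
 [ 0.43445949 -0.42940158  0.069     ]] 83.63580981423458 0.22980140492014087
tray [ 0.62327084 -0.11659391  1.7144211 ] 98.22909339690352 [0.6 0.5 1.5 2.3]
```

View pics/v4.png

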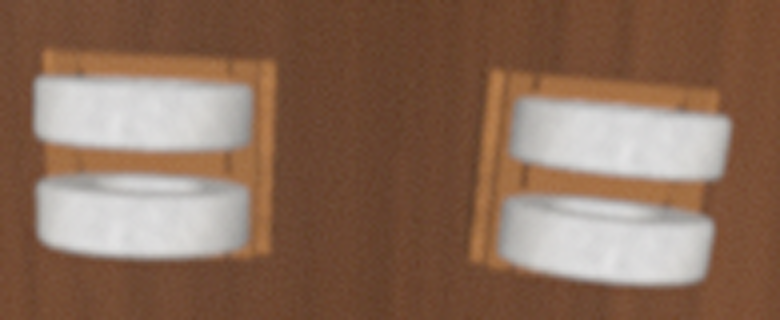

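Run:
```python
from fit import *
p=np.load("pics/rk.npz"); f=lambda l:np.array(l)/4+[235,85]
u=unproj(p,f([(143,113),(143,220),(620,138),(607,240)]),.072).round(4); print(u, (u[0]+u[1])/2,(u[2]+u[3])/2)
def seg(a,b,z):
    w=unproj(p,f([a,b]),z); d=w[1]-w[0]; return np.rad2deg(np.arctan2(d[1],d[0])),np.linalg.norm(d),w[:,:2].round(4).tolist()
for s in [((45,50),(275,62)),((268,255),(275,62)),((490,70),(718,92)),((472,262),(490,70))]: print(seg(*s,.032))
for y,c in [(.2,"a")]:
  for yaw in (87.5,84.5):
    for x in (.505,.628):
      for t in (0,30,40):
        q=inverse_kinematics((x,y,.2),down(np.deg2rad(yaw),np.deg2rad(t))); print(x,yaw,t,None if q is None else np.round(q,2))
```

```text
[[0.5091 0.3444 0.072 ]
 [0.508  0.3186 0.072 ]
 [0.6255 0.339  0.072 ]
 [0.6239 0.3141 0.072 ]] [0.50855 0.3315  0.072  ] [0.6247  0.32655 0.072  ]
(np.float64(-2.6704283838826997), np.float64(0.061876224803722756), [[0.4775, 0.3588], [0.5393, 0.3559]])
(np.float64(87.11245165209905), np.float64(0.0520130354966787), [[0.5366, 0.304], [0.5393, 0.3559]])
(np.float64(-4.997111341984679), np.float64(0.06233554629562832), [[0.5973, 0.3541], [0.6594, 0.3487]])
(np.float64(86.51813060024487), np.float64(0.05195121002487236), [[0.5941, 0.3022], [0.5973, 0.3541]])
0.505 87.5 0 [-1.01  0.27  0.64  1.93 -0.19  1.   -0.33]
0.505 87.5 30 [-0.82  0.26  0.73  2.06 -0.86  0.99  0.36]
0.505 87.5 40 [-0.65  0.29  0.63  2.09 -1.05  1.07  0.57]
0.628 87.5 0 [-0.9   0.53  0.71  1.65 -0.38  1.11 -0.13]
0.628 87.5 30 [-0.6   0.48  0.59  1.76 -0.9   1.1   0.36]
0.628 87.5 40 [-0.48  0.5   0.51  1.79 -1.07  1.16  0.52]
0.505 84.5 0 [-0.99  0.27  0.61  1.93 -0.18  1.   -0.39]
0.505 84.5 30 [-0.84  0.24  0.73  2.08 -0.86  0.96  0.32]
0.505 84.5 40 [-0.66  0.27  0.64  2.11 -1.07  1.03  0.54]
0.628 84.5 0 [-0.88  0.52  0.69  1.65 -0.36  1.1  -0.19]
0.628 84.5 30 [-0.61  0.47  0.59  1.78 -0.91  1.07  0.32]
0.628 84.5 40 [-0.49  0.48  0.51  1.82 -1.08  1.12  0.49]
```

Run:
```python
from h import *
yaw=np.deg2rad(83.6); q=down(yaw); o=np.array([.4391,-.388,.060])
move_gripper(.05,40)
move_ptp(o+[0,0,.12],q); p,_=shot("wrist","hov"); r=tip_of("wrist","roller")[:1]; print(r and (r[0]["confidence"],unproj(p,r[0]["at"],.06)))
movel(o+[0,0,.03],q,.15); movel(o,q,.06); f0=read_ft_force()
move_gripper(0.0,30); pause(.2); print(read_finger_gap(),f0,read_ft_force(),read_ft_torque(),read_eef_pos(),read_time_s())
shot("wrist","grasp")
im=np.hstack([cv2.imread("pics/hov.png")[:,120:520],cv2.imread("pics/grasp.png")[:,120:520]]); cv2.imwrite("pics/v5.png",im)
```

```text
(0.69, array([[ 0.43652154, -0.38755124,  0.06      ]]))
0.013291205022616095 [ 0.74519629 -0.34395587  0.33286109] [-1.0683143  -0.22473317  1.95597616] [0.03091933 0.03855158 0.00416605] [ 0.43938063 -0.38820787  0.06034408] 9.4083
```

View pics/v5.png

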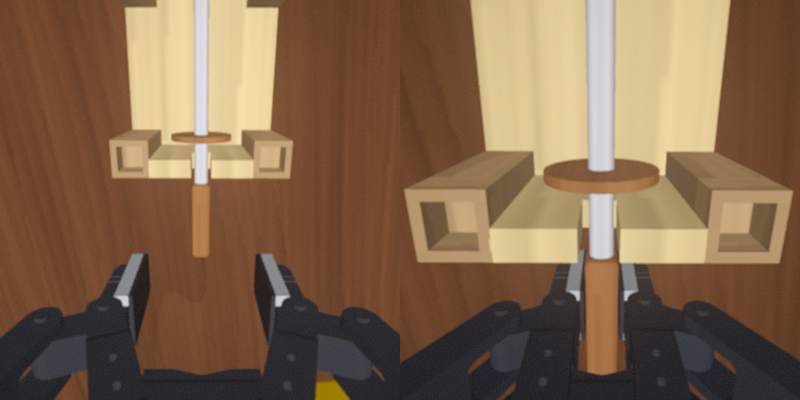

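```bash
cat > thread.py <<'E'
from h import *
def thread(c,yawd,T,zt=.050):
    y=np.deg2rad(yawd); q=down(y); d=np.array([np.cos(y),np.sin(y),0]); c=np.array([*c,0.])
    P=lambda T,z:c+d*(T-.19)+[0,0,z]
    move_ptp(P(-.06,.15),q); movel(P(-.06,zt),q,.12); print("app",read_ft_force().round(2) if hasattr(read_ft_force(),'round') else read_ft_force())
    return P,q,y
E
python3 - <<'E'
from thread import *
move_gripper(0,90); f=np.array(read_ft_force()); print(read_finger_gap())
y=np.deg2rad(83.6); o=np.array(read_eef_pos())
movel(o+[0,0,.12],down(y),.12); print(f,read_ft_force(),read_ft_torque())
P,q,y=thread((.626,.326),85.5,.1)
pause(.1); p,im=shot("wrist","t1")
tip=P(-.06,.05)+.19*np.array([np.cos(y),np.sin(y),0]); print(proj(p,[tip]),read_time_s())
cv2.imwrite("pics/v6.png",im[:,:,::-1][:330,160:560])
E
```

```text
0.012550916940686559
[-0.26371814  0.2048523   4.46414459] [ 0.15037937  0.27811896 -0.52367784] [-0.06333273  0.02277613  0.02969637]
app [ 0.3  -0.29  0.21]
[[ 317.13738135 -347.70843908]] 13.7583
```

View pics/v6.png

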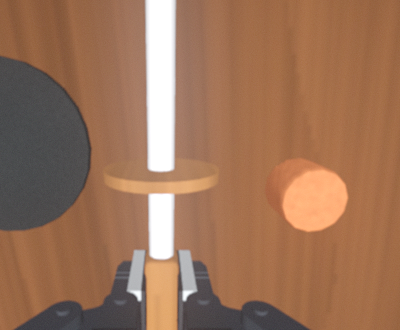

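```bash
cat >> thread.py <<'E'
def insert(P,q,y,T,zt=.050,lift=.20,tilt=38):
    f0=np.array(read_ft_force())
    for t in np.arange(-.06,T+1e-6,.02):
        movel(P(t,zt),q,.08); f=np.array(read_ft_force())-f0
        if np.linalg.norm(f)>4: print("force",t,f); return False
    movel(P(T,zt+.03),q,.05); print("lifted",np.array(read_ft_force())-f0)
    movel(P(T,lift),q,.1); pause(.2); print("lifted",np.array(read_ft_force())-f0)
    return True
def settle(pos,y,tilt):
    move_ptp(pos,down(y,np.deg2rad(tilt))); pause(.6)
E
python3 - <<'E'
from thread import *
c=(.626,.326); y=np.deg2rad(85.5); q=down(y); d=np.array([np.cos(y),np.sin(y),0]); P=lambda T,z:np.array([*c,0])+d*(T-.19)+[0,0,z]
ok=insert(P,q,y,.10); p,a=shot("wrist","l1"); p2,b=shot("top","l1t")
if ok: settle(P(.06,.22),y,35)
p,a2=shot("wrist","l2"); print(read_time_s())
cv2.imwrite("pics/v7.png",np.hstack([a[:330,120:520],a2[:330,120:520]])[:,:,::-1])
E
```

```text
lifted [-0.1718536  -0.71267699 -1.12943434]
lifted [-0.20659277 -0.20002188 -0.44171771]
20.8667
```

View pics/v7.png

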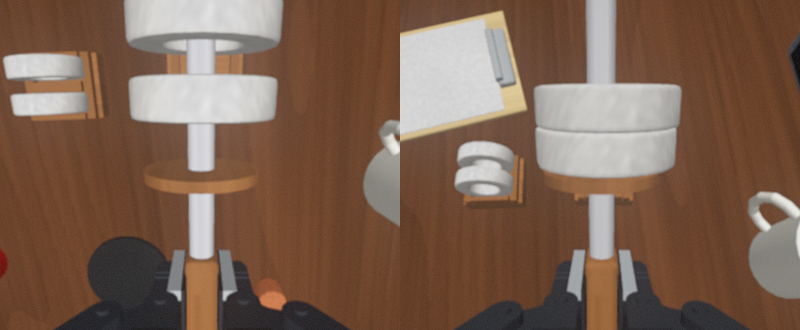

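Run:
```python
from thread import *
move_ptp((.54,.10,.2),down(np.deg2rad(87.3)))
P,q,y=thread((.5085,.331),87.3,.06,.052)
ok=insert(P,q,y,.06,.052); p,a=shot("wrist","m1")
if ok: settle(P(.02,.24),y,35)
p,a2=shot("wrist","m2"); print(read_time_s())
cv2.imwrite("pics/v8.png",np.hstack([a[:330,120:520],a2[:330,120:520]])[:,:,::-1])
```

```text
app [-0.87  0.08 -2.19]
lifted [ 0.45343097 -0.5369941  -0.58720963]
lifted [ 0.74595063 -0.43050848 -0.52554868]
29.2833
```

View pics/v8.png

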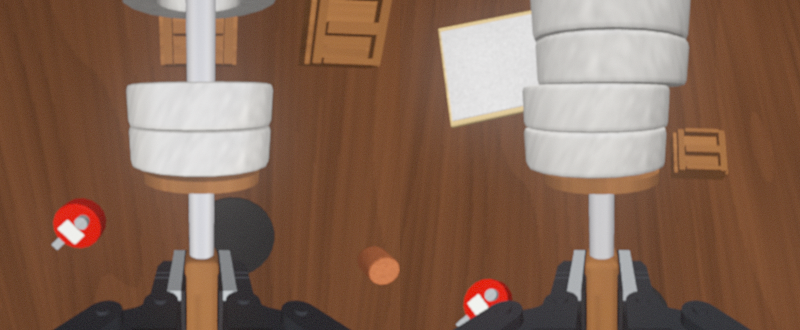

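Run:
```python
from thread import *
y=np.deg2rad(83.6); q=down(y); h=np.array([.4394,-.3882,0])
x=read_eef_pos(); move_ptp((x[0],x[1],.24),q); move_ptp(h+[0,0,.24],q); movel(h+[0,0,.13],q,.12); pause(.2); f0=np.array(read_ft_force())
p,a=shot("wrist","n1"); 
for z in (.10,.085,.075,.066,.0615,.0605):
    movel(h+[0,0,z],q,.06); f=np.array(read_ft_force())-f0; print(z,f.round(2))
    if np.linalg.norm(f)>5: break
p,b=shot("wrist","n2"); print(read_eef_pos(),read_time_s())
cv2.imwrite("pics/v9.png",np.hstack([a[:330,120:520],b[:330,120:520]])[:,:,::-1])
```

```text
0.1 [ 0.21 -1.24  0.38]
0.085 [-0.08  0.33 -0.35]
0.075 [-0.32 -0.71  0.24]
0.066 [-0.74 -0.4   0.33]
0.0615 [-0.54 -0.94  0.11]
0.0605 [-0.11 -0.82  1.04]
[ 0.43954016 -0.38830197  0.06071078] 35.5667
```

View pics/v9.png

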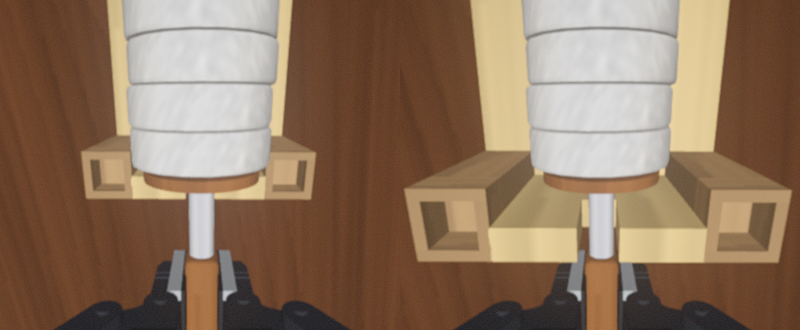

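Run:
```python
from look1 import *
y=d(83.6); q=down(y); h=np.array([.4394,-.3882,0])
move_gripper(.04); pause(.2); movel(h+[0,0,.14],q,.1)
look("cd2",(.4445,-.34,.24),y,[("caddy_slot0",.055),("roller",.06),("roller_stop",.06)])
look("tr2",(.6305,-.166,.2),d(98.2),[("tray",.012),("tray_bar",.072)])
print(read_time_s())
a=cv2.imread("pics/cd2.png")[0:280,140:500]; b=cv2.imread("pics/tr2.png")[0:280,140:500]
cv2.imwrite("pics/v10.png",cv2.resize(np.hstack([a,b]),None,fx=1.11,fy=1.11,interpolation=cv2.INTER_CUBIC))
```

```text
cd2 caddy_slot0 [325.  53.] 0.64 [ 0.4582 -0.227   0.055 ]
cd2 caddy_slot0 [324. 199.] 0.6 [ 0.4428 -0.3572  0.055 ]
cd2 roller [322. 231.] 0.75 [ 0.4376 -0.3883  0.06  ]
cd2 roller_stop [324. 179.] 0.89 [ 0.4454 -0.3359  0.06  ]
tr2 tray [322. 123.] 0.85 [ 0.6219 -0.1165  0.012 ]
tr2 tray [144. 259.] 0.23 [ 0.4547 -0.281   0.012 ]
tr2 tray_bar [326. 126.] 0.61 [ 0.6248 -0.1134  0.072 ]
39.2667
```

View pics/v10.png

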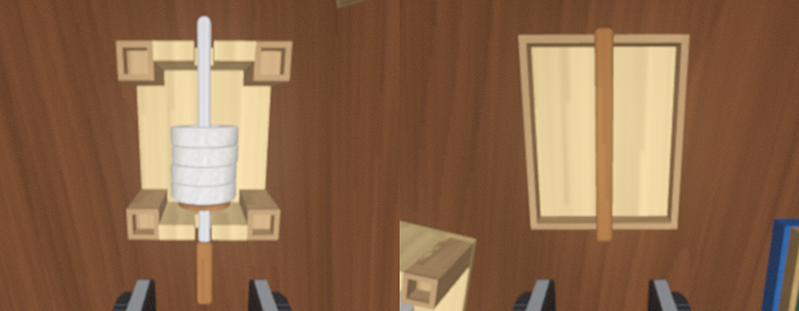

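Run:
```python
from fit import *
s=[(1,1),(1,-1),(-1,-1),(-1,1)]
v=lambda l,o=0:(np.array(l)-[o,0])/1.11+[140,0]
p=np.load("pics/cd2.npz"); a=v([(116,42),(292,41),(279,239),(128,239)])
x,e=fit(p,a,[(.072*i,.06*j,.086) for i,j in s],[.45,-.29,1.46]); print("caddy",x,np.rad2deg(x[2]),e.round(1)); print(unproj(p,a,.086).round(4).tolist())
p=np.load("pics/tr2.npz"); W=int(720*1.11)/2; a=v([(519,36),(689,36),(677,229),(530,229)],W)
x,e=fit(p,a,[(.072*i,.06*j,.039) for i,j in s],[.62,-.12,1.7]); print("tray",x,np.rad2deg(x[2]),e.round(1)); print(unproj(p,a,.039).round(4).tolist())
b=v([(604,30),(604,239)],W); u=unproj(p,b,.078); print("bar",u.round(4).tolist(),u.mean(0),np.rad2deg(np.arctan2(*(u[0]-u[1])[[1,0]])),np.linalg.norm(u[0]-u[1]))
```

```text
caddy [ 0.45005141 -0.291315    1.45917609] 83.60463128850583 [0.4 0.5 0.6 1. ]
[[0.3982, -0.2133, 0.086], [0.5181, -0.2263, 0.086], [0.5022, -0.3696, 0.086], [0.3815, -0.356, 0.086]]
tray [ 0.6237342  -0.1164368   1.70762508] 97.83970996684151 [0.2 0.2 0.7 0.7]
[[0.5545, -0.0535, 0.039], [0.6733, -0.037, 0.039], [0.6936, -0.1793, 0.039], [0.5734, -0.1958, 0.039]]
bar [[0.614, -0.0484, 0.078], [0.6328, -0.182, 0.078]] [ 0.62340111 -0.11524531  0.078     ] 97.99492010621549 0.1349108470150131
```

Run:
```python
from h import *
y=np.deg2rad(98.0); q=down(y); b=np.array([.6237,-.1160,.072])
move_gripper(.05,40); movel(b+[0,0,.05],q,.15); f0=np.array(read_ft_force()); movel(b,q,.06); print((np.array(read_ft_force())-f0).round(2))
move_gripper(0,70); pause(.1); print(read_finger_gap(),(np.array(read_ft_force())-f0).round(2))
movel(b+[0,0,.02],q,.04); pause(.1); print("lift",(np.array(read_ft_force())-f0).round(2),np.round(read_ft_torque(),3)); movel(b+[0,0,.17],q,.12)
y=np.deg2rad(83.6); q=down(y); c=np.array([.4501,-.2912,.146])
move_ptp(c+[0,0,.10],q); movel(c+[0,0,.025],q,.08); pause(.3)
p,im=shot("wrist","hv"); np.savez("pics/hv.npz",**{k:np.array(v) for k,v in p.items()}); e=np.array(read_eef_pos()); print(e,read_tcp_rot(),read_time_s())
o=im[:,:,::-1].copy(); Rz=R.from_euler('z',y).as_matrix(); s=[(1,1),(1,-1),(-1,-1),(-1,1)]
for pts,col in [([Rz@[.072*i,.06*j,-.033]+e for i,j in s],(255,0,0)),([Rz@[.072*i,.06*j,0]+[c[0],c[1],.086] for i,j in s],(0,255,0))]:
    for u in proj(p,pts): print(u.round(1)); cv2.drawMarker(o,tuple(int(round(k)) for k in u),col,cv2.MARKER_CROSS,9,1)
cv2.imwrite("pics/v11.png",cv2.resize(o,None,fx=1.25,fy=1.25))
```

```text
[-1.83  0.51  1.19]
0.010538372993669347 [-0.47  1.95  4.32]
lift [-0.46  0.63 -1.39] [ 0.015 -0.039  0.043]
[ 0.45027941 -0.29119725  0.17125395] [7.45429315e-01 6.66584620e-01 2.12259731e-04 1.90748057e-04] 46.375
[190.8 109.9]
[451.3 109.9]
[421.9 360.9]
[220.4 361.1]
[222.6 106.6]
[418.9 106.5]
[401.4 307.6]
[240.5 307.7]
```

View pics/v11.png

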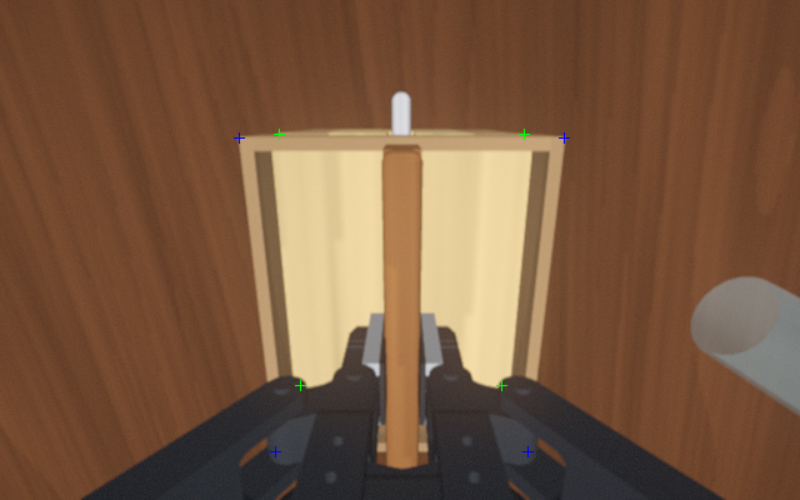

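Run:
```python
from h import *
q=down(np.deg2rad(83.6)); c=np.array([.4501,-.2912,0]); pause(.2); f0=np.array(read_ft_force())
for z in (.164,.158,.155,.152,.150,.148,.147,.1462):
    movel(c+[0,0,z],q,.03); f=np.array(read_ft_force())-f0; print(z,f.round(2),np.round(read_eef_pos()[2],4))
    if np.linalg.norm(f)>8: break
p,im=shot("top","st"); print(read_time_s())
```

```text
0.164 [-0.   -1.01  0.84] 0.1636
0.158 [-0.56 -1.39  0.25] 0.1577
0.155 [ 0.17 -0.38  0.14] 0.1548
0.152 [ 0.1  -0.26  1.34] 0.1518
0.15 [-0.16 -0.61 -0.39] 0.1499
0.148 [ 0.52 -1.47  0.02] 0.1478
0.147 [ 1.07 -0.32  0.01] 0.147
0.1462 [-1.38  1.61  5.68] 0.1467
48.8583
```

Run:
```python
from look1 import *
y=d(83.6); c=np.array([.4501,-.2912,0]); q=down(y)
move_gripper(.045); pause(.2); movel(c+[0,0,.24],q,.12)
look("st2",(.4435,-.345,.32),y,[("tray",.086),("tray_bar",.146)])
p=np.load("pics/st2.npz"); o=cv2.imread("pics/st2.png"); Rz=R.from_euler('z',y).as_matrix()
for u in proj(p,[Rz@[.072*i,.06*j,.113]+c for i,j in [(1,1),(1,-1),(-1,-1),(-1,1)]]): cv2.drawMarker(o,tuple(int(round(k)) for k in u),(255,0,0),cv2.MARKER_CROSS,9,1)
look("cr1",(.44,-.12,.22),d(90),[("crayon0",.03)])
look("cr2",(.682,.04,.22),d(90),[("crayon0",.03)])
print(read_time_s())
ims=[o]+[cv2.imread(f"pics/{n}.png") for n in("cr1","cr2")]
cv2.imwrite("pics/v12.png",np.hstack([np.vstack([ims[0][:300,120:520]]),np.vstack([cv2.resize(i[:300,120:520],(200,150)) for i in ims[1:]])]))
```

```text
st2 tray [323. 119.] 0.59 [ 0.4498 -0.2882  0.086 ]
st2 tray_bar [326. 126.] 0.69 [ 0.4525 -0.2901  0.146 ]
cr1 crayon0 [310.  62.] 0.94 [ 0.4315 -0.0154  0.03  ]
cr2 crayon0 [ 97. 220.] 0.75 [ 0.451  -0.0035  0.03  ]
cr2 crayon0 [319. 107.] 0.63 [0.6795 0.1059 0.03  ]
53.775
```

View pics/v12.png

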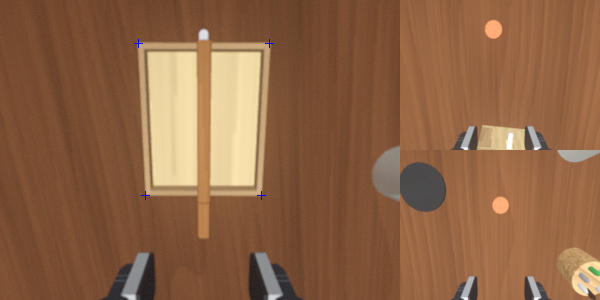

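```bash
cat > cray.py <<'E'
from look1 import *
yaw=d(-6.4); q=down(yaw); c=np.array([.4500,-.2912,0]); cy=d(83.6); dy=np.array([-np.sin(cy),np.cos(cy),0])
def seek(xy):
    "closer look: centre of the orange top face"
    move_ptp((xy[0]-.05,xy[1]+.006,.17),q); pause(.15); p,im=shot("wrist","s%d"%(read_time_s()*10))
    hsv=cv2.cvtColor(im,cv2.COLOR_RGB2HSV); m=((hsv[...,0]<14)&(hsv[...,1]>110)&(hsv[...,2]>200)).astype(np.uint8)
    m=cv2.morphologyEx(m,cv2.MORPH_OPEN,np.ones((5,5)))
    n,l,s,ce=cv2.connectedComponentsWithStats(m); e=proj(p,[[*xy,.03]])[0]
    k=[i for i in range(1,n) if s[i,4]>300]; print([(s[i].tolist(),ce[i].round(1).tolist()) for i in k],e.round(1))
    k=min(k,key=lambda i:np.linalg.norm(ce[i]-e)); (u,v),r=cv2.minEnclosingCircle(np.argwhere(l==k)[:,::-1].astype(np.float32))
    w=unproj(p,[ce[k],(u,v),(u+r,v)],.03); print(w.round(4).tolist(),"radius",np.linalg.norm(w[2]-w[1]).round(4)); return w[0,:2]
E
python3 - <<'E'
from cray import *
for s in(1,-1): print(inverse_kinematics(c+dy*.033*s+[0,0,.118],q) is not None)
move_gripper(.07,30); seek((.431,-.016)); print(read_time_s())
E
```

```text
True
True
[([298, 119, 39, 39, 1214], [317.2, 138.1]), ([103, 193, 52, 49, 947], [132.8, 210.3]), ([102, 219, 29, 24, 338], [115.5, 230.7])] [321.1 134.9]
[[0.4289, -0.0126, 0.03], [0.4289, -0.0128, 0.03], [0.4271, -0.0285, 0.03]] radius 0.0158
56.2
```

```bash
cat >> cray.py <<'E'
def pick_place(xy,t):
    xy=np.array([*xy,0.]); f0=np.array(read_ft_force())
    movel(xy+[0,0,.09],q,.15); movel(xy+[0,0,.025],q,.08); move_gripper(0,30); pause(.1); g=read_finger_gap(); print("gap",g,(np.array(read_ft_force())-f0).round(2))
    if g<.027: print("missed"); return
    movel(xy+[0,0,.24],q,.2); print("gap",read_finger_gap()); t=c+t
    move_ptp(t+[0,0,.24],q); movel(t+[0,0,.15],q,.15); f0=np.array(read_ft_force()); movel(t+[0,0,.120],q,.04); movel(t+[0,0,.1175],q,.03); print("down",(np.array(read_ft_force())-f0).round(2))
    move_gripper(.05); pause(.2); movel(t+[0,0,.24],q,.12)
E
python3 - <<'E'
from cray import *
pick_place((.4289,-.0126),dy*.033)
move_gripper(.07,30); xy=seek((.682,.104)); pick_place(xy,-dy*.033)
look("fin",(.4435,-.345,.32),cy,[("crayon0",.12)]); shot("scene","fins"); shot("top","fint"); print(read_time_s())
a=cv2.imread("pics/fin.png")[:330,120:520]; b=cv2.resize(cv2.imread("pics/fins.png")[60:360,150:550],(400,300)); b=np.vstack([b,np.zeros((30,400,3),np.uint8)])
cv2.imwrite("pics/v13.png",np.hstack([a,b]))
E
```

```text
gap 0.030576582954367375 [-0.95 -0.41  6.69]
gap 0.030762887163738137
down [ 0.42  0.32 -0.49]
[([300, 116, 39, 40, 1209], [319.3, 135.6])] [317.9 135.2]
[[0.6816, 0.103, 0.03], [0.6816, 0.1029, 0.03], [0.6797, 0.0871, 0.03]] radius 0.0159
gap 0.031114807283788532 [0.52 0.79 3.65]
gap 0.030912685630012537
down [ 0.11  0.98 -0.75]
fin crayon0 [350. 120.] 0.57 [ 0.4766 -0.2913  0.12  ]
77.1
```

View pics/v13.png

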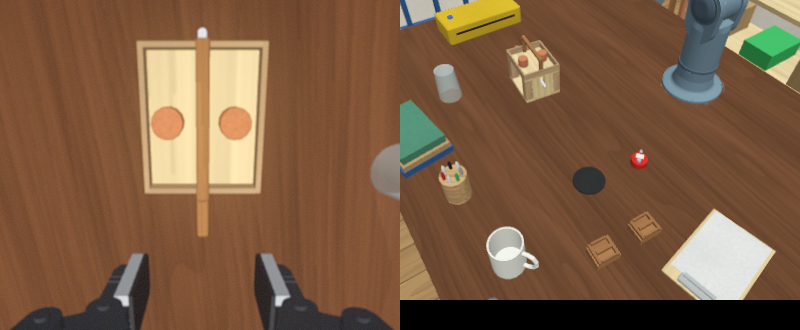

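Run:
```python
from h import *
for n in("top0","fint","scene0","fins"):
    hsv=cv2.cvtColor(cv2.imread(f"pics/{n}.png"),cv2.COLOR_BGR2HSV); m=((hsv[...,0]<14)&(hsv[...,1]>110)&(hsv[...,2]>170)).astype(np.uint8)
    k,l,s,c=cv2.connectedComponentsWithStats(m); print(n,[(c[i].round().tolist(),int(s[i,4])) for i in range(1,k) if s[i,4]>15])
a=np.vstack([cv2.imread("pics/fint.png")]); cv2.imwrite("pics/v14.png",a)
```

```text
top0 [([43.0, 131.0], 3275), ([341.0, 95.0], 24), ([16.0, 121.0], 70), ([622.0, 153.0], 2319), ([17.0, 130.0], 123), ([98.0, 129.0], 20), ([125.0, 179.0], 573), ([9.0, 137.0], 17), ([97.0, 156.0], 103), ([304.0, 156.0], 89), ([374.0, 170.0], 84), ([96.0, 190.0], 99), ([238.0, 182.0], 21), ([352.0, 228.0], 90), ([461.0, 227.0], 80), ([286.0, 247.0], 123)]
fint [([43.0, 132.0], 3264), ([340.0, 95.0], 23), ([16.0, 121.0], 62), ([622.0, 153.0], 2323), ([16.0, 130.0], 111), ([98.0, 129.0], 22), ([125.0, 179.0], 565), ([97.0, 156.0], 106), ([237.0, 173.0], 290), ([96.0, 190.0], 99), ([236.0, 210.0], 303), ([431.0, 213.0], 65), ([448.0, 225.0], 159), ([429.0, 234.0], 62), ([286.0, 247.0], 124)]
scene0 [([139.0, 90.0], 62), ([112.0, 98.0], 95), ([617.0, 179.0], 1360), ([326.0, 179.0], 65), ([389.0, 219.0], 123), ([284.0, 252.0], 95), ([521.0, 389.0], 343)]
fins [([139.0, 90.0], 62), ([112.0, 98.0], 95), ([292.0, 112.0], 49), ([272.0, 118.0], 45), ([618.0, 180.0], 1450), ([389.0, 219.0], 123), ([521.0, 389.0], 344)]
```

View pics/v14.png

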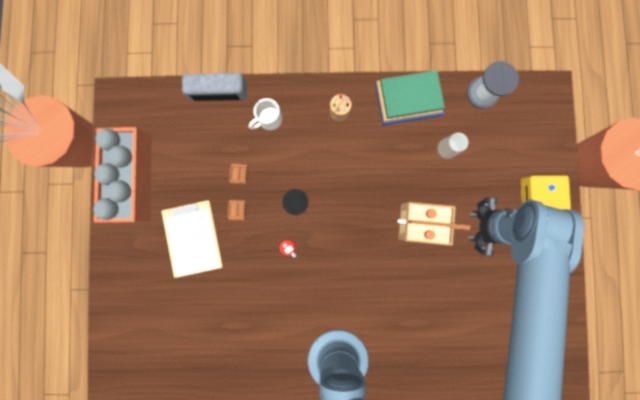

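The table shows no third crayon, the racks are empty, and the other things haven't moved. I'm handing it in.

Run:
```python
from bench import *
pause(.3); sign_off()
```

```text
the job is handed in; nothing more can be done
```

The job is done and handed in, at about 77 s on the robot's clock of the 205 s allowed.

- **Rolls and roller:** I threaded the roller through both racks, two rolls in each. All four rolls lifted off together. A tilt slid them up against the stop, and the roller went back into the caddy slots, grip on the same side as before. The picture after release shows it home, with every roll between the cheeks.
- **Tray:** I lowered it in small steps. The wrist force stayed low until it touched bottom at about 6 N. That was 0.7 mm above the computed seated height, just before I opened the gripper. In the picture afterwards, its rim corners match the fully seated position.
- **Crayons:** Only two were on the table. One had been knocked about 4 cm, so I found it again before picking it up. Both now stand in the tray, one on each side of the bar.
- **Last checks:** The final pictures show empty racks, no crayon left on the table, and the coaster, tumbler, counter and clipboard where they were. None of the checks failed or disagreed. The lugs inside the sockets can't be seen directly, so the seating is judged from the rim height and position.

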